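# Slide an aluminium blank out of its groove and set it up in the drilling jig

### The arm

A 6-joint arm with a two-finger parallel gripper is mounted at the origin on the work surface. World frame = base frame: x ahead of the robot, y to its left, z up, the work surface at z = 0. Lengths are in m, angles in degrees, forces in N, time in s.
With the tool pointing down it reaches from about 0.35 to 0.975 m from the base axis. Payload 4.9 kg.
Tool frame: the origin (TCP) lies at the very end of the fingers, on their centre line; the grasp point (between the pads) lies 19 mm behind it; z points along the fingers, y is the direction in which the jaws open and shut (so a half turn about z gives the same grasp; the last joint's range is limited). The gripper opens to 85 mm and grips with 20 to 120 N. Pads are 22 mm wide; open, the fingers measure 114 mm over their backs; the gripper's body (76 mm by 85 mm) begins 54 mm behind the grasp point. The pads swing forward as they close: fully open they stand 13 mm farther back than shut.
Start: joints at [-81.074, 3.019, 92.412, -0, 84.569, -6.818], TCP at [0.17, -0.602, 0.231] pointing down, gripper open.
Joint ranges: [-172.51, 172.51], [-57.92, 126.97], [3.15, 148.05], [-58.71, 238.71], [5.1, 150.11], [-179.66, 179.66]. Speed limits (degrees/s): [147.25, 147.25, 180, 180, 180, 180].

### API

Orientations are given as a 3x3 rotation matrix whose columns are the frame's x, y, z axes.
In Python, from bench import r gives the robot as it stands.
- The arm moves only by the tool drive_tool, never from a script. Its argument "series" is a list of rows, each a list of 7 numbers: the shift along the world's x, y, z in m, then the turn, a rotation vector about the world's x, y, z in rad, then the opening in per cent of the stroke, from 0 (shut) to 100 (fully open). In form: [[dx, dy, dz, wx, wy, wz, gripper], ...]. A call has 1 to 20 rows; each row is the pose to reach, as a shift and turn from the pose commanded when the call began; what a row does not reach only later rows make up. A row lasts 1/8 s, in which the tool goes at most 62.5 mm and 10.7 degrees, less where a joint would pass 70% of its speed; a pose out of reach is approached as far as the arm can. A call with a gripper value outside its range is refused whole. The fingers move at their own pace and stop on an object; the grip force is fixed at half the most. Time passes only in rows, so rows that repeat a pose let the fingers close. It gives the time, the measured TCP pose, the force and the opening at its end, in the units of the state.
- r.get_state(): the state, without advancing time (a new reading comes with each control period).
- r.grab_frame(name): name is "scene" or "top" or "wrist"; returns a dict with "img" (480x640x3 uint8, red, green, blue), "mtx" (3x3 intrinsics, pixels), "R" (3x3) and "t" (3): a world point X has camera coordinates R X + t; the wrist camera has in their place "tool_from_camera" (4x4, takes a point from camera to tool coordinates, whose origin is the TCP and whose axes are the flange's). Camera axes: x right, y down, z forward; pixel columns grow to the right and rows downward; lengths in m; the calibration is good to about 2 mm. A picture is of the moment at which its call begins: read the wrist's pose just before it. There is no depth.
- r.hand_in(): hands the job in, once; it reports no verdict.
The state is a dict: "t": time; "joint_pos": joint angles; "qd": joint speeds; "tau": joint torques, N m; "ee_pos": TCP position; "orientation": TCP orientation; "ft_force": force on the tool from outside, world axes, zero at the start; "ft_torque": the same for the moment, N m; "gripper_width": finger opening in m.
Only numpy, scipy, OpenCV 4.12 (cv2) and the standard library are available. Lean on these libraries where they do the work, as an engineer would, in place of code of your own. Each camera call takes 0.05 s, during which the arm holds its last target.

### The job

Slide the aluminium plate along its groove until its end sticks well out over the block's open front edge, then pinch the overhanging end, lift the plate away, and lay it flat on the green drilling jig with its length along the jig, one end pushed home against the end stop and one long edge pushed home against the side fence. Leave it there released, its other end sticking out over the jig's front, without letting it fall to the bench and without disturbing the jar, the wrench or the mug.

Things in the scene. Friction and masses are not known exactly. Their poses are not given: they have to be found in the camera images.
- plate: loose aluminium plate 160 mm long (its x) x 56 wide (y) x 4 thick, 0.07 to 0.14 kg; origin: centre of its underside, z up. Lies in the stock block's groove, top flush with the groove's sides, so its edges cannot be gripped; pressed from above (10 to 20 N) it can be dragged, or may slip. Overhanging, its 56 mm width can be pinched from above, in front of the block. Over 80 mm overhang it tips off.
- stock: fixed wooden block 240 mm long (its x) x 120 wide x 60 high; origin: centre of its underside, z up. A groove 60 mm wide, 4 deep (floor 56 mm above the bench) runs along the middle of its top from a closed end at x = +100 mm to its open front edge at x = -120 mm (-x end roughly towards the robot). The plate starts with its near end 15 to 50 mm behind that edge.
- jig: fixed green jig, block 130 mm long (its x) x 110 wide, top 60 mm above the bench; origin: centre of its underside, z up, -x end (front edge x = -65 mm) roughly towards the robot. On top, 16 mm high: steel end stop, inner face x = +50 mm; steel side fence on the +y side, inner face y = +35 mm, from x = -45 to the stop. A plate that is home has its centre at x = -30, y = +7, sticking 45 out in front.
- jar: loose jar with a red cap, 64 mm across, 80 high, a bystander; origin at the centre of its underside
- wrench: loose steel wrench 170 mm long lying flat along its x, a bystander; origin under its middle
- mug: loose blue mug, 80 mm across, 90 high, a bystander; origin at the centre of its underside
There are look-alikes about, which are no part of the job. There is more than one size of the plate; the job needs the smallest. What is shaped like the jig but orange is not meant.

How it is judged (in metres and radians):
On the way, in this order (a step that is already met when the one before it is completed fails the run):
1. the plate, still lying flat in the groove, sticks out at least 25 mm over the stock block's front edge (x of plate in the frame of stock between -0.125 and -0.065 m and z of plate in the frame of stock below 0.06 m and angle between the z axis of plate and the z axis of stock, either way round below 0.08 rad), for 0.2 s.
2. the plate is lifted clear of the stock block, touched by the fingers (height (world z) of plate above 0.075 m and contact force between plate and the fingers above 0.5 N and contact force between plate and stock below 0.05 N), for 0.1 s.
At the end, for the whole second after the job is handed in: the plate lies flat on the jig's top (within 3 mm and 0.04 rad), its end within 3 mm of the end stop and its long edge within 3 mm of the side fence, parallel to the jig within 0.035 rad, at rest and released (x of plate in the frame of jig between -0.033 and -0.027 m and y of plate in the frame of jig between 0.004 and 0.01 m and z of plate in the frame of jig between 0.057 and 0.063 m and angle between the x axis of plate and the x axis of jig, either way round below 0.035 rad and angle between the z axis of plate and the z axis of jig, either way round below 0.04 rad and contact force between plate and the fingers below 0.05 N and linear speed of plate below 0.01 m/s); the robot touches nothing.
It fails at once if the plate falls to the bench (height (world z) of plate below 0.04 m).
It fails at once if the jar is shifted more than 30 mm or tipped (distance of jar from where it was at the start of the episode above 0.03 m or angle between jar's own z axis and vertical above 0.5 rad).
It fails at once if the wrench is shifted more than 30 mm or tipped (distance of wrench from where it was at the start of the episode above 0.03 m or angle between wrench's own z axis and vertical above 0.5 rad).
It fails at once if the mug is shifted more than 30 mm or tipped (distance of mug from where it was at the start of the episode above 0.03 m or angle between mug's own z axis and vertical above 0.5 rad).
It also fails if it takes over 51 s, if anything falls off the work surface, if the arm or the gripper's body presses on something with over 40 N, if the wrist force passes 120 N, or if a joint passes its speed limit or range.

## Working session

There is one attempt and no reset: what is moved stays moved. The work goes in short steps, Python scripts to look and compute and a tool call to move; the robot and the scene stay as the last step left them, time stands still between calls to the robot, and variables do not carry over. Pictures are saved under pics/ and viewed, and the job is handed in when it is done.

Besides the shell and the picture viewer there is one more tool, called after ">>>" in YAML: its name, and indented under it one key for each argument. drive_tool: Moves the arm, as the interface text tells. Its arguments: {"type":"object","properties":{"series":{"type":"array","items":{"type":"array","items":{"type":"number"}}}},"required":["series"]}

```bash
mkdir -p pics; ls; python3 - <<'E'
from bench import r
import cv2, pickle
print(r.get_state())
for n in ("scene","top"):
    f=r.grab_frame(n); cv2.imwrite(f"pics/{n}0.png",f["img"][:,:,::-1]); pickle.dump(f,open(f"{n}0.pkl","wb"))
    print(n,f["mtx"],f["R"],f["t"])
E
```

```text
pics
{'t': 0.0, 'joint_pos': array([-8.10729840e+01,  3.05750760e+00,  9.24927081e+01, -2.29408129e-04,
        8.45694818e+01, -6.81696041e+00]), 'qd': array([-0.04463102,  0.08574166,  0.1393579 , -0.00863576,  0.00968949,
        0.03356403]), 'tau': array([ 2.90462107e-03, -3.93684554e+01, -3.70171881e+01,  1.26304012e-04,
        7.29530773e-03,  6.62171843e-06]), 'ee_pos': array([ 0.1695007 , -0.60092087,  0.23005391]), 'orientation': array([[ 9.62483704e-01,  2.71339293e-01, -3.28118644e-04],
       [ 2.71339381e-01, -9.62481524e-01,  2.06319076e-03],
       [ 2.44016588e-04, -2.07481899e-03, -9.99997818e-01]]), 'ft_force': array([0.6626618 , 0.31248287, 0.39250912]), 'ft_torque': array([-0.00091661, -0.01130896,  0.03608088]), 'gripper_width': 0.08542638041562216}
scene [[494.52916084   0.         316.64007212]
 [  0.         494.52916084 234.53546457]
 [  0.           0.           1.        ]] [[-0.72930983  0.68418189 -0.00151737]
 [ 0.58330652  0.62061868 -0.5240095 ]
 [-0.35757611 -0.38305037 -0.85171107]] [ 0.42239411 -0.28823007  1.63469029]
top [[540.29543115   0.         320.56823912]
 [  0.         540.29543115 240.84231921]
 [  0.           0.           1.        ]] [[-0.01353786 -0.99975006 -0.01779148]
 [-0.98886861  0.01602299 -0.14792611]
 [ 0.14817421  0.01559083 -0.98883837]] [0.01574215 0.56884741 1.37255065]
```

View pics/top0.png

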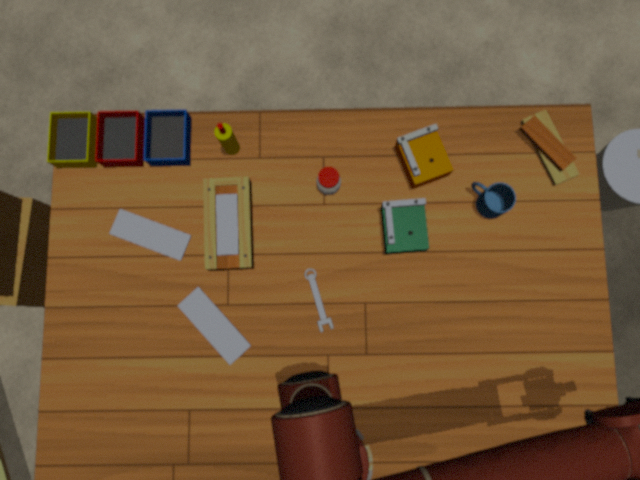

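View pics/scene0.png

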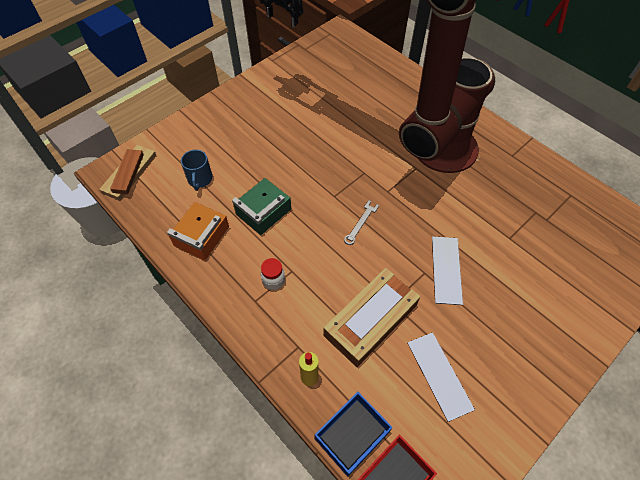

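The top view shows the stock block at cols 204-252, rows 178-269, with the plate in its groove (rows 192-255). The green jig is at (405,226), wrench (318,300), jar (329,180) and mug (495,200). Next I'll measure these.

```bash
cat > h.py <<'E'
import numpy as np, cv2, pickle
def ray(f,uv,z):
    K,R,t=f["mtx"],np.array(f["R"]),np.array(f["t"])
    d=R.T@np.linalg.solve(K,np.array([uv[0],uv[1],1.0])); c=-R.T@t
    return c+d*(z-c[2])/d[2]
def proj(f,X):
    p=f["mtx"]@(np.array(f["R"])@np.array(X)+f["t"]); return p[:2]/p[2]
E
python3 - <<'E'
from h import *
for n,bs in (("top",[(195,165,70,115),(370,185,70,80)]),("scene",[(315,260,115,110),(225,170,75,70)])):
    f=pickle.load(open(n+"0.pkl","rb")); 
    ims=[cv2.resize(f["img"][y:y+h,x:x+w,::-1],None,fx=5,fy=5,interpolation=cv2.INTER_CUBIC) for x,y,w,h in bs]
    H=max(i.shape[0] for i in ims); ims=[cv2.copyMakeBorder(i,0,H-i.shape[0],0,10,cv2.BORDER_CONSTANT) for i in ims]
    o=np.hstack(ims); s=min(1,800/o.shape[1],600/o.shape[0]); print(o.shape,s); cv2.imwrite(f"pics/{n}_crop.png",cv2.resize(o,None,fx=s,fy=s))
E
```

```text
(575, 720, 3) 1
(550, 970, 3) 0.8247422680412371
```

View pics/top_crop.png

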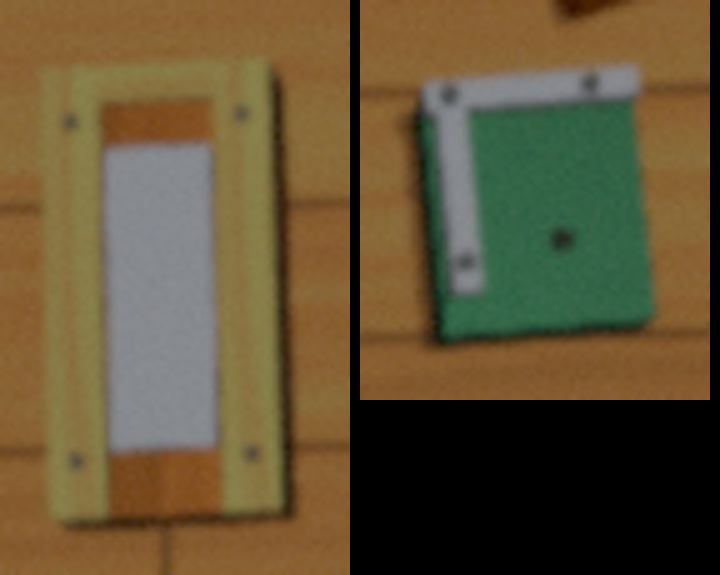

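View pics/scene_crop.png

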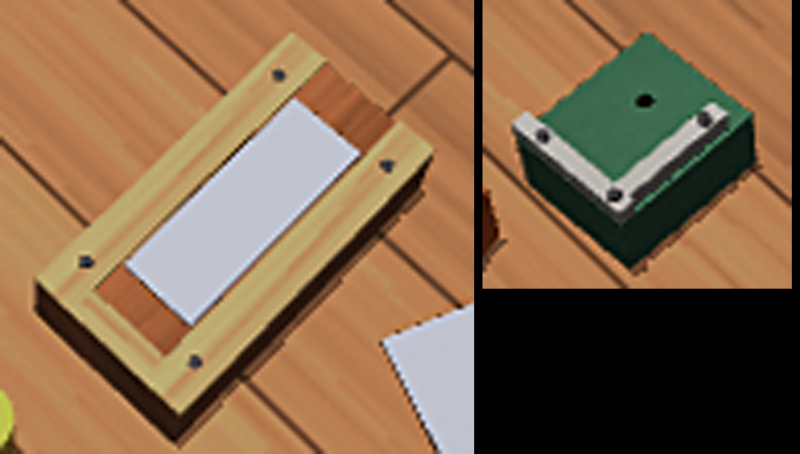

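```bash
python3 - <<'E'
from h import *
T=pickle.load(open("top0.pkl","rb"));S=pickle.load(open("scene0.pkl","rb"))
for f in(T,S): print("cam",-f["R"].T@f["t"])
def t(c,o): return (o[0]+(c[0]+.5)/5-.5,o[1]+(c[1]+.5)/5-.5)
def s(c,o): k=4.1237; return (o[0]+(c[0]+.5)/k-.5,o[1]+(c[1]+.5)/k-.5)
def rep(name,f,fn,o,pts,z):
    P=np.array([ray(f,fn(p,o),z)[:2] for p in pts]); print(name); print(P.round(4))
    c,sz,a=cv2.minAreaRect((P*1000).astype(np.float32)); print("  ctr",P.mean(0).round(4),"sides",np.linalg.norm(np.roll(P,-1,0)-P,axis=1).round(4), "ang",[round(float(np.degrees(np.arctan2(*(q[::-1])))),2) for q in np.roll(P,-1,0)-P])
to=(195,165); so=(315,260)
rep("block top",T,t,to,[(43,67),(271,60),(287,515),(52,523)],.06)
rep("block scene",S,s,so,[(178,413),(36,283),(295,34),(432,152)],.06)
rep("plate top",T,t,to,[(106,145),(211,143),(218,450),(109,453)],.06)
rep("plate scene",S,s,so,[(190,325),(125,264),(297,98),(360,153)],.06)
# jig
tj=lambda c,o:t((c[0]-360,c[1]),(370,185)); sj=lambda c,o:s((c[0]-482.5,c[1]),(225,170))
rep("jig inner L corners top: stop-fence inner, stop end right, jig BR, BL(front-left)",T,tj,0,[(470,112),(634,98),(653,322),(442,341)],.06)
rep("jig scene: ",S,sj,0,[(648,32),(755,115)],.06)
rep("stop outer top TL,TR",T,tj,0,[(422,82),(638,66),(640,94)],.076)
rep("fence front end L,R top; inner corner top",T,tj,0,[(453,293),(485,290),(468,108)],.076)
rep("scene stop outer: end, corner(-fence outer), fence end",S,sj,0,[(513,117),(617,212),(716,102),(729,113)],.076)
E
```

```text
cam [ 0.35935185 -0.01477563  1.44165822]
cam [1.06070885 0.51605529 1.24188944]
block top
[[0.7393 0.3149]
 [0.7409 0.1941]
 [0.4996 0.1844]
 [0.4974 0.3057]]
  ctr [0.6193 0.2498] sides [0.1208 0.2414 0.1213 0.2421] ang [-89.25, -177.69, 91.08, 2.17]
block scene
[[0.7359 0.3132]
 [0.7414 0.1977]
 [0.5002 0.1896]
 [0.4991 0.3059]]
  ctr [0.6192 0.2516] sides [0.1156 0.2414 0.1163 0.2369] ang [-87.3, -178.08, 90.52, 1.77]
plate top
[[0.6965 0.2808]
 [0.6965 0.2255]
 [0.5339 0.2203]
 [0.5332 0.2768]]
  ctr [0.615  0.2508] sides [0.0554 0.1627 0.0565 0.1633] ang [-89.91, -178.18, 90.68, 1.42]
plate scene
[[0.6921 0.2805]
 [0.6932 0.2262]
 [0.5334 0.2219]
 [0.5328 0.2752]]
  ctr [0.6129 0.251 ] sides [0.0544 0.1599 0.0533 0.1594] ang [-88.82, -178.48, 90.65, 1.89]
jig inner L corners top: stop-fence inner, stop end right, jig BR, BL(front-left)
[[ 0.6525 -0.1792]
 [ 0.6585 -0.2646]
 [ 0.5407 -0.2694]
 [ 0.5326 -0.1609]]
  ctr [ 0.5961 -0.2185] sides [0.0856 0.1179 0.1089 0.1213] ang [-86.01, -177.66, 94.28, -8.69]
jig scene: 
[[ 0.54   -0.2707]
 [ 0.5326 -0.161 ]]
  ctr [ 0.5363 -0.2159] sides [0.11 0.11] ang [93.87, -86.13]
stop outer top TL,TR
[[ 0.6653 -0.1531]
 [ 0.6718 -0.2645]
 [ 0.657  -0.2649]]
  ctr [ 0.6647 -0.2275] sides [0.1116 0.0148 0.1121] ang [-86.67, -178.43, 85.76]
fence front end L,R top; inner corner top
[[ 0.5551 -0.1655]
 [ 0.5564 -0.1819]
 [ 0.6512 -0.1763]]
  ctr [ 0.5876 -0.1746] sides [0.0164 0.095  0.0967] ang [-85.51, 3.34, 173.59]
scene stop outer: end, corner(-fence outer), fence end
[[ 0.665  -0.2672]
 [ 0.6626 -0.1554]
 [ 0.5523 -0.1792]
 [ 0.552  -0.1657]]
  ctr [ 0.608  -0.1919] sides [0.1118 0.1128 0.0135 0.1519] ang [91.22, -167.83, 91.62, -41.93]
```

Both views agree to about 3 mm:
- **Block:** centre about (0.619, 0.2505), yaw about 2°.
- **Plate:** about 160 x 56 mm, at block x of about -0.005.
- **Jig:** about (0.601, -0.212), yaw about 4°.

Next I'll move above the rear half of the plate with the fingers shut.

>>> drive_tool:
  series:
    - [0.06,0.106,0,0,0,-0.03,0]
    - [0.12,0.212,0,0,0,-0.06,0]
    - [0.18,0.318,0,0,0,-0.09,0]
    - [0.24,0.424,0,0,0,-0.12,0]
    - [0.3,0.53,0,0,0,-0.15,0]
    - [0.36,0.636,0,0,0,-0.18,0]
    - [0.42,0.742,0,0,0,-0.21,0]
    - [0.484,0.854,-0.05,0,0,-0.24,0]
    - [0.484,0.854,-0.111,0,0,-0.24,0]
    - [0.484,0.854,-0.111,0,0,-0.24,0]
    - [0.484,0.854,-0.111,0,0,-0.24,0]
    - [0.484,0.854,-0.111,0,0,-0.24,0]
    - [0.484,0.854,-0.111,0,0,-0.24,0]
    - [0.484,0.854,-0.111,0,0,-0.24,0]
    - [0.484,0.854,-0.111,0,0,-0.24,0]
    - [0.484,0.854,-0.111,0,0,-0.24,0]
    - [0.484,0.854,-0.111,0,0,-0.24,0]
    - [0.484,0.854,-0.111,0,0,-0.24,0]

```text
t: 2.35
ee_pos: [0.6531, 0.2521, 0.1196]
orientation: [[0.999, 0.035, -0.001], [0.035, -0.999, -0.001], [-0.001, 0.001, -1.0]]
ft_force: [-0.1, -0.7, -0.5]
gripper_width: 0.0004
```

```bash
cat > look.py <<'E'
import sys
from bench import r
from h import *
n,tag=sys.argv[1:3]
s=r.get_state(); f=r.grab_frame(n)
if n=="wrist":
    M=np.eye(4);M[:3,:3]=s["orientation"];M[:3,3]=s["ee_pos"]
    W=np.linalg.inv(M@np.array(f["tool_from_camera"])); f["R"]=W[:3,:3]; f["t"]=W[:3,3]
pickle.dump(f,open(f"{tag}.pkl","wb")); cv2.imwrite(f"pics/{tag}.png",f["img"][:,:,::-1])
print(s["t"],s["ee_pos"].round(4),s["ft_force"].round(2),round(s["gripper_width"],4),np.round(s["orientation"],4).tolist())
E
python3 look.py wrist w1
```

```text
2.35 [0.6531 0.2521 0.1196] [-0.11 -0.66 -0.45] 0.0004 [[0.9994, 0.0351, -0.0014], [0.035, -0.9994, -0.0008], [-0.0014, 0.0008, -1.0]]
```

View pics/w1.png

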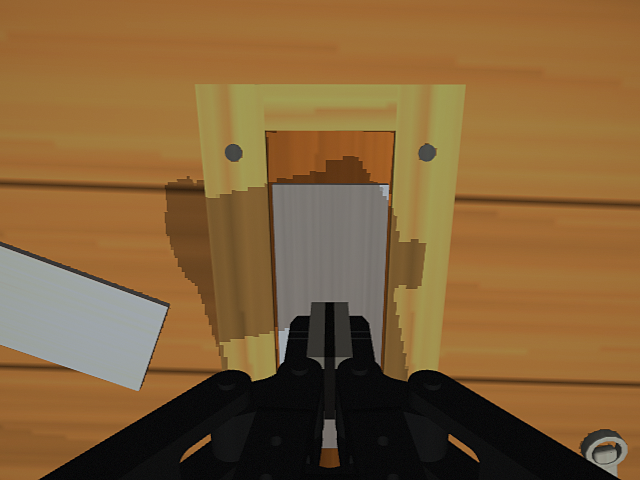

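The shut fingers stand centrally over the plate. Its far end is at row 184 and the closed groove end at row 131. Descending until contact.

>>> drive_tool:
  series:
    - [0,0,-0.05,0,0,0,0]
    - [0,0,-0.056,0,0,0,0]
    - [0,0,-0.058,0,0,0,0]
    - [0,0,-0.059,0,0,0,0]
    - [0,0,-0.06,0,0,0,0]
    - [0,0,-0.06,0,0,0,0]

```text
t: 3.15
ee_pos: [0.6541, 0.2526, 0.0613]
orientation: [[0.999, 0.035, 0.001], [0.035, -0.999, 0.0], [0.001, -0.0, -1.0]]
ft_force: [0.4, -0.5, 0.1]
gripper_width: 0.0
```

>>> drive_tool:
  series:
    - [0,0,-0.001,0,0,0,0]
    - [0,0,-0.0015,0,0,0,0]
    - [0,0,-0.002,0,0,0,0]
    - [0,0,-0.002,0,0,0,0]

```text
t: 3.65
ee_pos: [0.6543, 0.2527, 0.0601]
orientation: [[0.999, 0.035, 0.001], [0.035, -0.999, 0.0], [0.001, -0.0, -1.0]]
ft_force: [-2.7, -1.1, 6.3]
gripper_width: -0.0002
```

>>> drive_tool:
  series:
    - [0,0,-0.0006,0,0,0,0]
    - [0,0,-0.001,0,0,0,0]
    - [0,0,-0.001,0,0,0,0]

```text
t: 4.03
ee_pos: [0.6548, 0.2529, 0.0601]
orientation: [[0.999, 0.035, 0.003], [0.035, -0.999, 0.001], [0.003, -0.001, -1.0]]
ft_force: [-3.2, 0.1, 9.3]
gripper_width: 0.0001
```

>>> drive_tool:
  series:
    - [0,0,-0.001,0,0,0,0]
    - [0,0,-0.0017,0,0,0,0]
    - [-0.003,-0.0001,-0.0017,0,0,0,0]
    - [-0.007,-0.0002,-0.0017,0,0,0,0]
    - [-0.012,-0.0004,-0.0017,0,0,0,0]
    - [-0.02,-0.0007,-0.0017,0,0,0,0]
    - [-0.02,-0.0007,-0.0017,0,0,0,0]

```text
t: 4.9
ee_pos: [0.6367, 0.2526, 0.0601]
orientation: [[0.999, 0.035, 0.008], [0.035, -0.999, 0.002], [0.008, -0.002, -1.0]]
ft_force: [-0.4, -0.1, 11.0]
gripper_width: -0.0001
```

```bash
python3 look.py wrist w2
```

```text
4.9 [0.6367 0.2526 0.0601] [-0.37 -0.14 11.01] -0.0001 [[0.9994, 0.035, 0.0078], [0.035, -0.9994, 0.0019], [0.0079, -0.0016, -1.0]]
```

View pics/w2.png

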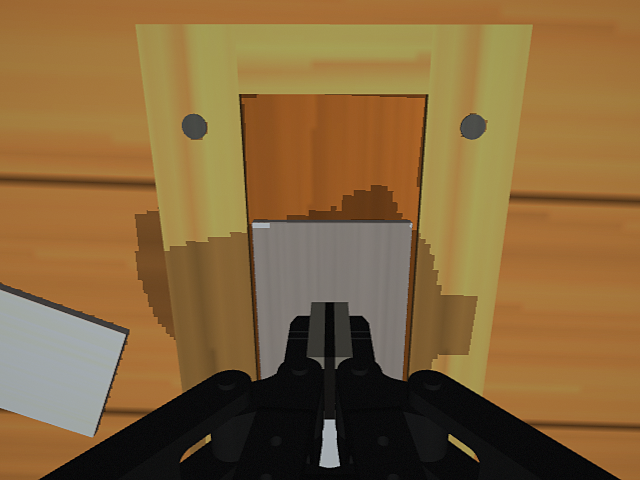

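```bash
python3 - <<'E'
from h import *
f=pickle.load(open("w2.pkl","rb"))
a=ray(f,(333,95),.06);b=ray(f,(333,222),.06);print(a,b,a-b)
f=pickle.load(open("w1.pkl","rb"))
a=ray(f,(331,131),.06);b=ray(f,(331,184),.06);print(a,b,a-b)
E
```

```text
[0.71784029 0.25505511 0.06      ] [0.67569266 0.25345303 0.06      ] [0.04214764 0.00160208 0.        ]
[0.71779434 0.25439812 0.06      ] [0.69305191 0.25349091 0.06      ] [0.02474244 0.00090721 0.        ]
```

The plate followed without slipping, 17.4 mm for 17.5 mm of TCP travel, and there's now a 42 mm gap behind it. Continuing about 78 mm.

>>> drive_tool:
  series:
    - [-0.004,-0.0001,-0.0004,0,0,0,0]
    - [-0.01,-0.0003,-0.0006,0,0,0,0]
    - [-0.018,-0.0006,-0.0006,0,0,0,0]
    - [-0.026,-0.0009,-0.0006,0,0,0,0]
    - [-0.034,-0.0012,-0.0006,0,0,0,0]
    - [-0.042,-0.0015,-0.0006,0,0,0,0]
    - [-0.05,-0.0018,-0.0006,0,0,0,0]
    - [-0.058,-0.002,-0.0006,0,0,0,0]
    - [-0.066,-0.0023,-0.0006,0,0,0,0]
    - [-0.072,-0.0025,-0.0006,0,0,0,0]
    - [-0.076,-0.0027,-0.0006,0,0,0,0]
    - [-0.076,-0.0027,-0.0006,0,0,0,0]
    - [-0.076,-0.0027,-0.0006,0,0,0,0]

```text
t: 6.58
ee_pos: [0.5618, 0.2502, 0.06]
orientation: [[0.999, 0.035, 0.01], [0.035, -0.999, 0.003], [0.01, -0.002, -1.0]]
ft_force: [0.9, 0.5, 13.3]
gripper_width: -0.0001
```

```bash
python3 look.py wrist w3
```

```text
6.575 [0.5618 0.2502 0.06  ] [ 0.92  0.47 13.34] -0.0001 [[0.9993, 0.0348, 0.0097], [0.0348, -0.9994, 0.0027], [0.0098, -0.0024, -0.9999]]
```

View pics/w3.png

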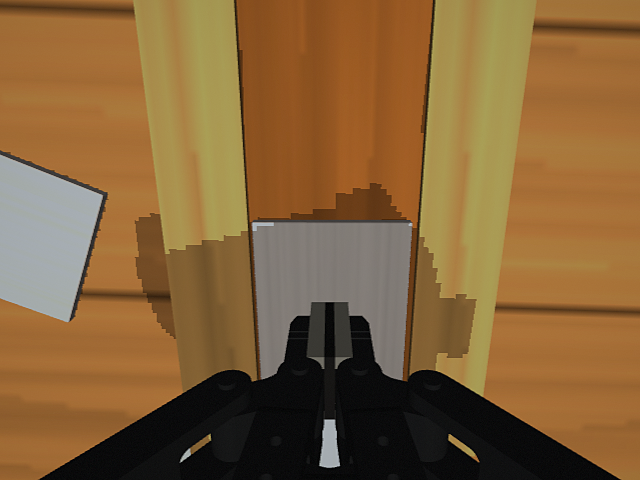

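No slip: the far end is at the same row, 222. The overhang comes to about 57 mm. Lifting, opening, and moving in front of the block to look.

>>> drive_tool:
  series:
    - [0,0,0.005,0,0,0,0]
    - [0,0,0.03,0,0,0,0]
    - [0,0,0.06,0,0,0,50]
    - [-0.05,-0.0015,0.06,0,0,0,100]
    - [-0.089,-0.0025,0.06,0,0,0,100]
    - [-0.089,-0.0025,0.06,0,0,0,100]
    - [-0.089,-0.0025,0.06,0,0,0,100]
    - [-0.089,-0.0025,0.06,0,0,0,100]
    - [-0.089,-0.0025,0.06,0,0,0,100]
    - [-0.089,-0.0025,0.06,0,0,0,100]

```text
t: 7.88
ee_pos: [0.469, 0.2465, 0.115]
orientation: [[0.999, 0.034, -0.0], [0.034, -0.999, -0.0], [-0.0, 0.0, -1.0]]
ft_force: [0.9, -0.4, -0.3]
gripper_width: 0.0855
```

```bash
python3 look.py wrist w4; python3 look.py scene s4
```

```text
7.875 [0.469  0.2465 0.115 ] [ 0.93 -0.37 -0.25] 0.0855 [[0.9994, 0.0344, -0.0001], [0.0344, -0.9994, -0.0], [-0.0001, 0.0, -1.0]]
7.925 [0.4689 0.2465 0.115 ] [ 1.   -0.31 -0.81] 0.0857 [[0.9994, 0.0345, -0.0001], [0.0345, -0.9994, -0.0], [-0.0001, 0.0, -1.0]]
```

View pics/w4.png

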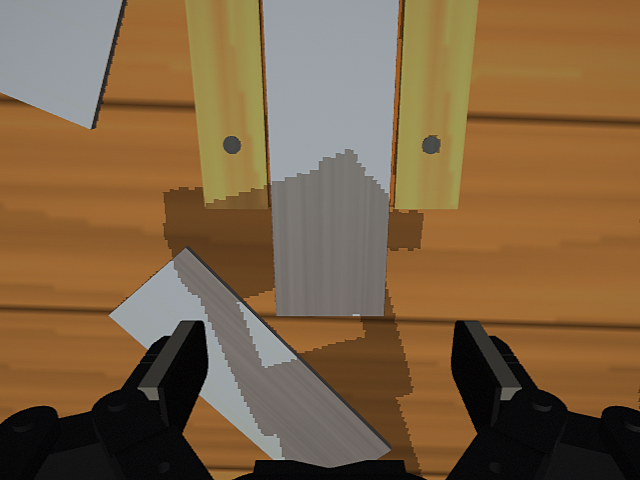

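View pics/s4.png

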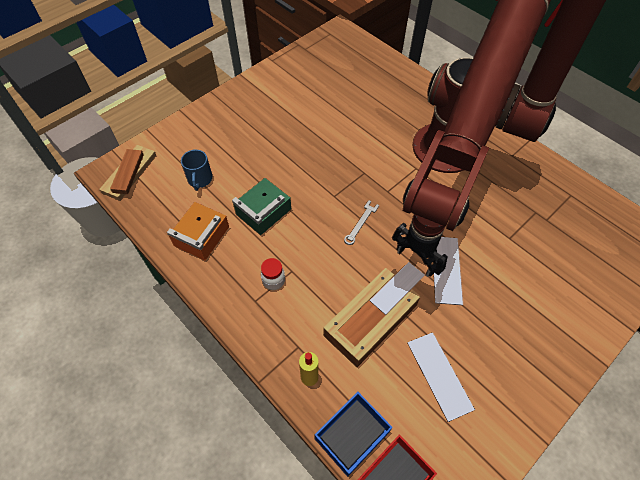

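```bash
python3 - <<'E'
from h import *
f=pickle.load(open("w4.pkl","rb"))
for p in [(276,317),(385,315.5),(204,209),(459,209),(330,316)]: print(p,ray(f,p,.06).round(4))
E
```

```text
(276, 317) [0.4388 0.2741 0.06  ]
(385, 315.5) [0.4416 0.2173 0.06  ]
(204, 209) [0.4958 0.3081 0.06  ]
(459, 209) [0.5001 0.1864 0.06  ]
(330, 316) [0.4403 0.2459 0.06  ]
```

The near end is centred at (0.440, 0.2457), 57 mm wide, with about 57 mm of overhang, and the jaws are centred on it. Descending and closing.

>>> drive_tool:
  series:
    - [0,0,-0.04,0,0,0,100]
    - [0,0,-0.07,0,0,0,100]
    - [0,0,-0.081,0,0,0,100]
    - [0,0,-0.081,0,0,0,100]
    - [0,0,-0.081,0,0,0,50]
    - [0,0,-0.081,0,0,0,20]
    - [0,0,-0.081,0,0,0,20]
    - [0,0,-0.081,0,0,0,20]
    - [0,0,-0.081,0,0,0,20]
    - [0,0,-0.081,0,0,0,20]

```text
t: 9.22
ee_pos: [0.4698, 0.247, 0.0354]
orientation: [[0.999, 0.035, 0.003], [0.035, -0.999, 0.001], [0.003, -0.001, -1.0]]
ft_force: [-0.6, -1.5, 6.4]
gripper_width: 0.0545
```

```bash
python3 look.py wrist w5
```

```text
9.225 [0.4698 0.247  0.0354] [-0.56 -1.52  6.44] 0.0545 [[0.9994, 0.0349, 0.0026], [0.0349, -0.9994, 0.0009], [0.0026, -0.0008, -1.0]]
```

View pics/w5.png

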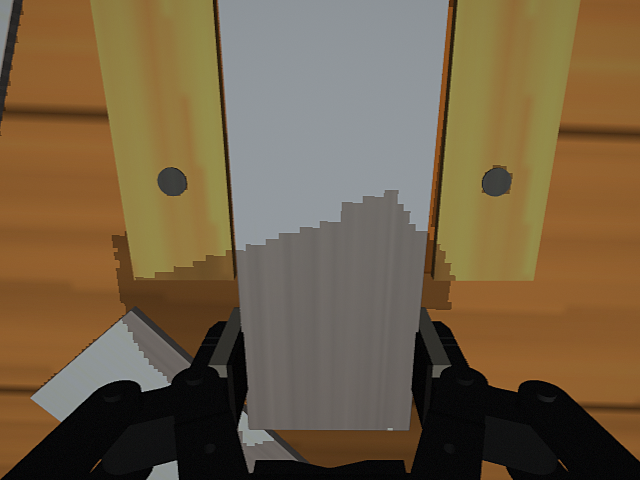

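The plate is gripped (opening 54.5 mm, pads on both edges). Lifting.

>>> drive_tool:
  series:
    - [0,0,0.005,0,0,0,20]
    - [0,0,0.015,0,0,0,20]
    - [0,0,0.03,0,0,0,20]
    - [0,0,0.05,0,0,0,20]
    - [0,0,0.075,0,0,0,20]
    - [0,0,0.1,0,0,0,20]
    - [0,0,0.1,0,0,0,20]
    - [0,0,0.1,0,0,0,20]

```text
t: 10.28
ee_pos: [0.4681, 0.2464, 0.1333]
orientation: [[0.999, 0.035, -0.001], [0.035, -0.999, -0.0], [-0.001, 0.0, -1.0]]
ft_force: [1.4, 1.3, -1.7]
gripper_width: 0.0539
```

```bash
python3 look.py wrist w6; python3 look.py scene s6
```

```text
10.275 [0.4681 0.2464 0.1333] [ 1.36  1.33 -1.65] 0.0539 [[0.9994, 0.0348, -0.001], [0.0348, -0.9994, -0.0003], [-0.001, 0.0003, -1.0]]
10.325 [0.4677 0.2463 0.1327] [ 0.53 -0.08 -1.32] 0.054 [[0.9994, 0.0348, -0.0021], [0.0348, -0.9994, -0.0007], [-0.0021, 0.0007, -1.0]]
```

View pics/w6.png

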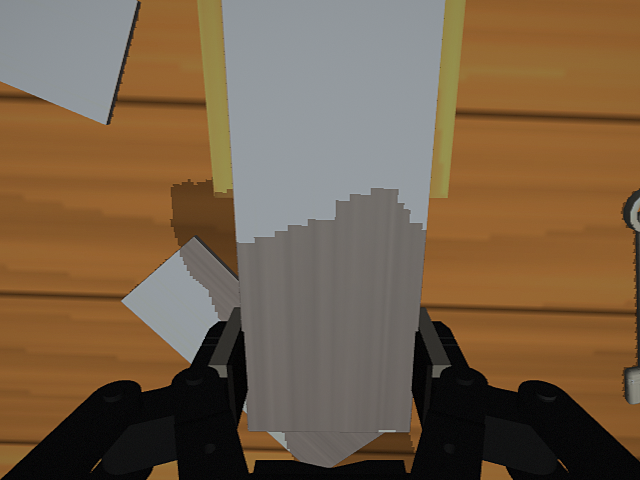

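View pics/s6.png

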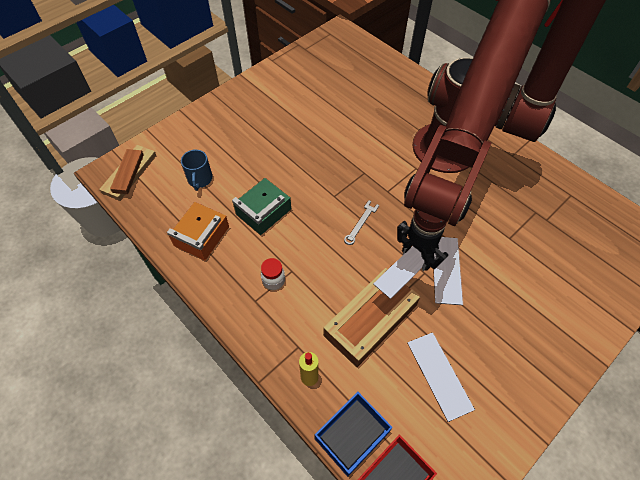

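The plate is held level and clear. Carrying it over to a stand-off above the jig, short of the stop and the fence.

>>> drive_tool:
  series:
    - [0,-0.015,0.005,0,0,0,20]
    - [0.002,-0.045,0.005,0,0,0.005,20]
    - [0.005,-0.085,0.005,0,0,0.01,20]
    - [0.008,-0.125,0.005,0,0,0.015,20]
    - [0.011,-0.165,0.005,0,0,0.02,20]
    - [0.014,-0.205,0.005,0,0,0.025,20]
    - [0.018,-0.245,0.005,0,0,0.03,20]
    - [0.022,-0.285,0.005,0,0,0.035,20]
    - [0.026,-0.325,0.005,0,0,0.035,20]
    - [0.03,-0.365,0.005,0,0,0.035,20]
    - [0.033,-0.405,0.005,0,0,0.035,20]
    - [0.036,-0.44,0.005,0,0,0.035,20]
    - [0.036,-0.46,0.005,0,0,0.035,20]
    - [0.036,-0.468,0.005,0,0,0.035,20]
    - [0.036,-0.468,0.005,0,0,0.035,20]
    - [0.036,-0.468,0.005,0,0,0.035,20]

```text
t: 12.38
ee_pos: [0.5045, -0.2205, 0.1389]
orientation: [[0.997, 0.071, -0.0], [0.071, -0.997, 0.001], [-0.0, -0.001, -1.0]]
ft_force: [-0.4, 0.2, -1.6]
gripper_width: 0.0542
```

```bash
python3 look.py wrist w7; python3 look.py scene s7;python3 look.py top t7; python3 - <<'E'
from h import *
f=pickle.load(open("s7.pkl","rb")); g=pickle.load(open("t7.pkl","rb"))
a=cv2.resize(f["img"][160:290,200:330,::-1],None,fx=3,fy=3,interpolation=cv2.INTER_CUBIC)
b=cv2.resize(g["img"][180:310,340:470,::-1],None,fx=3,fy=3,interpolation=cv2.INTER_CUBIC)
cv2.imwrite("pics/c7.png",np.hstack([a,b]))
E
```

```text
12.375 [ 0.5045 -0.2205  0.1389] [-0.36  0.15 -1.58] 0.0542 [[0.9975, 0.0708, -0.0003], [0.0708, -0.9975, 0.0005], [-0.0003, -0.0005, -1.0]]
12.425 [ 0.5046 -0.2204  0.1389] [ 0.46 -0.5  -0.55] 0.0544 [[0.9975, 0.071, -0.0002], [0.071, -0.9975, 0.0003], [-0.0001, -0.0003, -1.0]]
12.475 [ 0.5046 -0.2205  0.1389] [ 0.37 -0.43 -1.96] 0.0541 [[0.9975, 0.071, -0.0001], [0.071, -0.9975, 0.0003], [-0.0001, -0.0003, -1.0]]
```

View pics/w7.png

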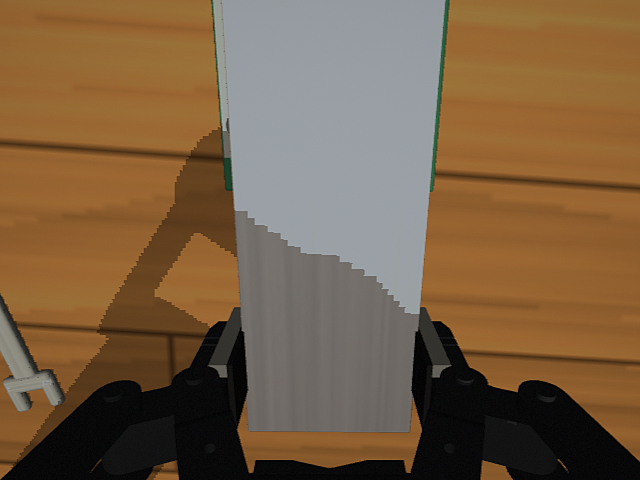

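View pics/c7.png

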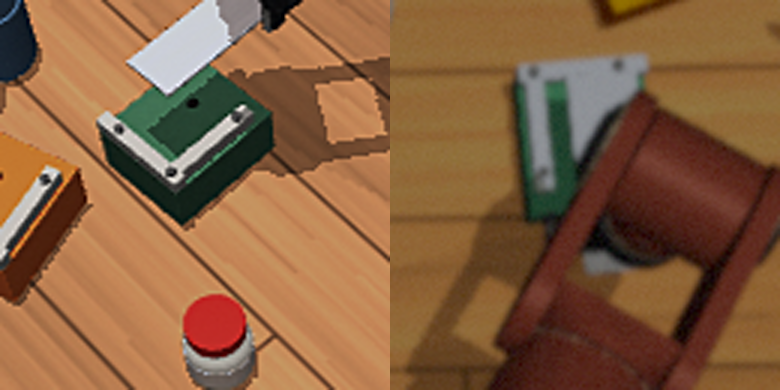

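```bash
python3 - <<'E'
from h import *
f=pickle.load(open("w7.pkl","rb")); s=pickle.load(open("s7.pkl","rb"))
for p in [(231,190),(433,190),(213,0),(449,0)]: print(p,ray(f,p,.06).round(4))
print("plate near"); 
for p in [(247,432),(411,432)]: print(ray(f,p,.1635).round(4))
c=lambda x,y:(200+(x+.5)/3-.5,160+(y+.5)/3-.5)
for z in (.1535,.1585,.1635):
  print(z,[ray(s,c(*p),z).round(4) for p in [(127,64),(172,93)]])
e=np.array([np.cos(.071),np.sin(.071)]);n=np.array([-e[1],e[0]]);tcp=np.array([.5045,-.2205])
for sd in (1,-1):
  X=tcp+e*.1305+n*.028*sd; print("expected far corner",X.round(4))
E
```

```text
(231, 190) [ 0.5335 -0.1656  0.06  ]
(433, 190) [ 0.5411 -0.2718  0.06  ]
(213, 0) [ 0.6223 -0.1575  0.06  ]
(449, 0) [ 0.63   -0.2659  0.06  ]
plate near
[ 0.4733 -0.1933  0.1635]
[ 0.4773 -0.2499  0.1635]
0.1535 [array([ 0.6353, -0.2419,  0.1535]), array([ 0.6262, -0.1878,  0.1535])]
0.1585 [array([ 0.6372, -0.2385,  0.1585]), array([ 0.6282, -0.1846,  0.1585])]
0.1635 [array([ 0.6392, -0.235 ,  0.1635]), array([ 0.6302, -0.1813,  0.1635])]
expected far corner [ 0.6327 -0.1833]
expected far corner [ 0.6367 -0.2392]
```

The wrist view puts the jig's front edge at x≈0.537 with its midpoint y≈-0.217, so the origin is about (0.602, -0.2125). The plate shows no visible droop. Lowering at the stand-off.

>>> drive_tool:
  series:
    - [0,0,-0.03,0,0,0,20]
    - [0,0,-0.06,0,0,0,20]
    - [0,0,-0.08,0,0,0,20]
    - [0,0,-0.09,0,0,0,20]
    - [0,0,-0.095,0,0,0,20]
    - [0,0,-0.097,0,0,0,20]
    - [0,0,-0.098,0,0,0,20]
    - [0,0,-0.098,0,0,0,20]

```text
t: 13.52
ee_pos: [0.505, -0.2217, 0.0416]
orientation: [[0.998, 0.07, 0.001], [0.07, -0.998, -0.001], [0.001, 0.001, -1.0]]
ft_force: [-0.0, -0.3, -0.9]
gripper_width: 0.054
```

```bash
python3 look.py wrist w8; python3 look.py scene s8; python3 - <<'E'
from h import *
f=pickle.load(open("s8.pkl","rb"))
cv2.imwrite("pics/c8.png",cv2.resize(f["img"][160:260,210:330,::-1],None,fx=6,fy=6,interpolation=cv2.INTER_CUBIC))
E
```

```text
13.525 [ 0.505  -0.2217  0.0416] [-0.01 -0.33 -0.89] 0.054 [[0.9976, 0.0697, 0.0009], [0.0697, -0.9976, -0.0006], [0.0009, 0.0006, -1.0]]
13.575 [ 0.5049 -0.2216  0.0416] [-0.45  0.52 -1.39] 0.0548 [[0.9976, 0.0697, 0.0009], [0.0697, -0.9976, -0.0005], [0.0008, 0.0005, -1.0]]
```

View pics/w8.png

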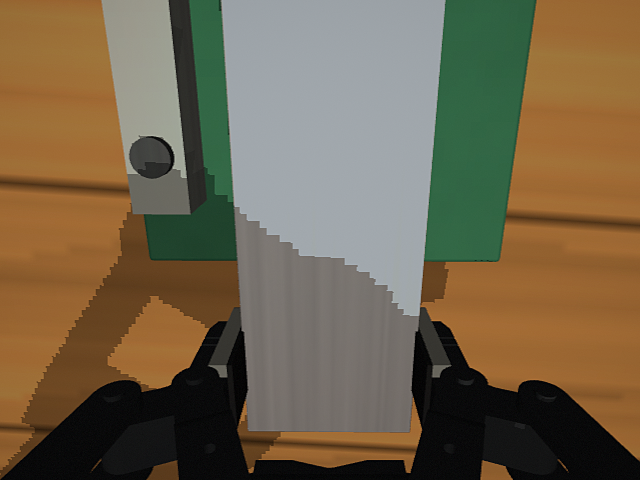

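View pics/c8.png

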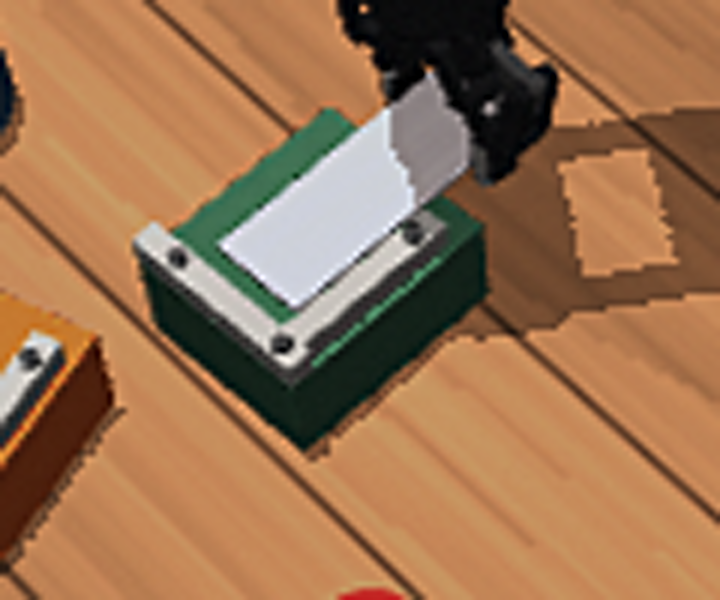

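```bash
python3 - <<'E'
from h import *
f=pickle.load(open("w8.pkl","rb")); s=pickle.load(open("s8.pkl","rb"))
def P(n,p,z,F=f): X=ray(F,p,z)[:2]; print(n,X.round(4)); return X
L=P("jigFL",(151,260),.06);R=P("jigFR",(499,260.5),.06)
v=L-R; print("yaw",np.arctan2(-v[0],v[1]),np.linalg.norm(v))
a=P("jigR far",(536,0),.06); v=a-R; print("yaw right edge",np.arctan2(v[1],v[0]))
fa=P("fence in front bottom",(206,203),.06); fb=P("fence in far bottom",(192,0),.06)
fc=P("fence top front in",(190,213),.076); fd=P("fence top far in",(170,0),.076); v=fd-fc; print("yaw",np.arctan2(v[1],v[0]))
zt=.0416+.0206+.004
n1=P("pl NL",(247,432),zt);n2=P("NR",(411,432),zt);m1=P("pl L far",(222,0),zt);m2=P("pl R far",(446,0),zt)
for a,b in((n1,m1),(n2,m2)): v=b-a; print("plate yaw",np.arctan2(v[1],v[0]))
print("width",np.linalg.norm(n1-n2),np.linalg.norm(m1-m2))
c=lambda x,y:(210+(x+.5)/6-.5,160+(y+.5)/6-.5)
P("scene plate far R",c(218,245),zt,s);P("scene plate far L",c(295,308),zt,s)
P("scene stop top inner corner",c(290,325),.076,s);P("stop inner right",c(160,222),.076,s);P("fence top inner front",c(420,210),.076,s)
E
```

```text
jigFL [ 0.5332 -0.1628]
jigFR [ 0.5407 -0.2717]
yaw 0.06827210617877921 0.10912916568734772
jigR far [ 0.6132 -0.267 ]
yaw right edge 0.065345943800379
fence in front bottom [ 0.5529 -0.1804]
fence in far bottom [ 0.607 -0.178]
fence top front in [ 0.5543 -0.1806]
fence top far in [ 0.6041 -0.1778]
yaw 0.056223473750880965
pl NL [ 0.4737 -0.1945]
NR [ 0.4777 -0.2511]
pl L far [ 0.6065 -0.1872]
pl R far [ 0.6104 -0.2423]
plate yaw 0.054703144998926166
plate yaw 0.06647443782071812
width 0.05674531158781031 0.055179954292172484
scene plate far R [ 0.6375 -0.2391]
scene plate far L [ 0.6339 -0.1849]
scene stop top inner corner [ 0.6454 -0.1732]
stop inner right [ 0.6529 -0.2627]
fence top inner front [ 0.5564 -0.1819]
```

The wrist and scene views agree: about 9 mm gap to the fence, about 16 mm to the stop, and a yaw difference under 0.01 rad. Approaching the corner and touching down lightly.

>>> drive_tool:
  series:
    - [0.004,0.003,0,0,0,0.003,20]
    - [0.009,0.006,0,0,0,0.005,20]
    - [0.0125,0.0078,0,0,0,0.005,20]
    - [0.0125,0.0078,0,0,0,0.005,20]
    - [0.0125,0.0078,-0.001,0,0,0.005,20]
    - [0.0125,0.0078,-0.0015,0,0,0.005,20]
    - [0.0125,0.0078,-0.0015,0,0,0.005,20]

```text
t: 14.5
ee_pos: [0.5174, -0.2137, 0.0401]
orientation: [[0.997, 0.075, 0.001], [0.075, -0.997, -0.0], [0.001, 0.0, -1.0]]
ft_force: [-1.6, 2.4, 3.6]
gripper_width: 0.0541
```

>>> drive_tool:
  series:
    - [0.001,0.0001,0.0005,0,0,0,20]
    - [0.002,0.0001,0.0005,0,0,0,20]
    - [0.003,0.0002,0.0005,0,0,0,20]
    - [0.004,0.0003,0.0005,0,0,0,20]
    - [0.004,0.0003,0.0005,0,0,0,20]

```text
t: 15.12
ee_pos: [0.5201, -0.2136, 0.0401]
orientation: [[0.997, 0.075, -0.003], [0.075, -0.997, -0.0], [-0.003, 0.0, -1.0]]
ft_force: [-6.1, -1.2, 6.2]
gripper_width: 0.0544
```

Contact with the stop (Fx -6 N). Now pushing toward the fence.

>>> drive_tool:
  series:
    - [0,0.001,0.0005,0,0,0,20]
    - [0,0.002,0.0005,0,0,0,20]
    - [0,0.003,0.0005,0,0,0,20]
    - [0,0.004,0.0005,0,0,0,20]
    - [0,0.004,0.0005,0,0,0,20]

```text
t: 15.75
ee_pos: [0.52, -0.2119, 0.0403]
orientation: [[0.997, 0.074, -0.002], [0.074, -0.997, -0.005], [-0.003, 0.005, -1.0]]
ft_force: [-5.7, -9.0, 1.2]
gripper_width: 0.054
```

```bash
python3 look.py wrist w9; python3 look.py scene s9; python3 - <<'E'
from h import *
f=pickle.load(open("s9.pkl","rb"))
cv2.imwrite("pics/c9.png",cv2.resize(f["img"][160:260,210:330,::-1],None,fx=6,fy=6,interpolation=cv2.INTER_CUBIC))
E
```

```text
15.75 [ 0.52   -0.2119  0.0403] [-5.71 -9.02  1.19] 0.054 [[0.9972, 0.0741, -0.0022], [0.0741, -0.9972, -0.0048], [-0.0025, 0.0047, -1.0]]
15.8 [ 0.52   -0.2119  0.0403] [-5.63 -9.35  1.58] 0.0543 [[0.9972, 0.0741, -0.0021], [0.0741, -0.9972, -0.0048], [-0.0025, 0.0046, -1.0]]
```

View pics/w9.png

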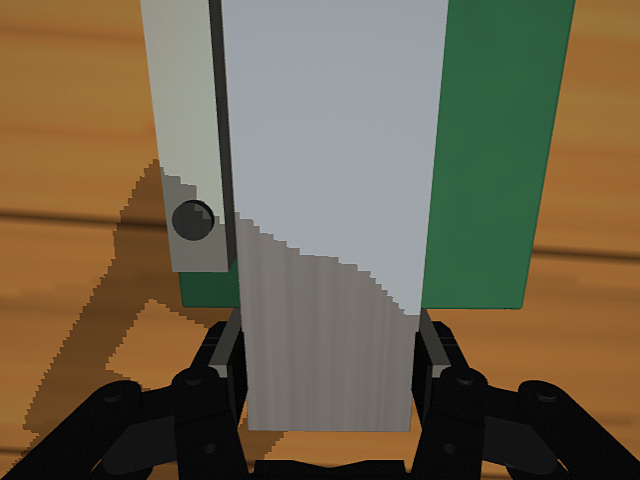

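View pics/c9.png

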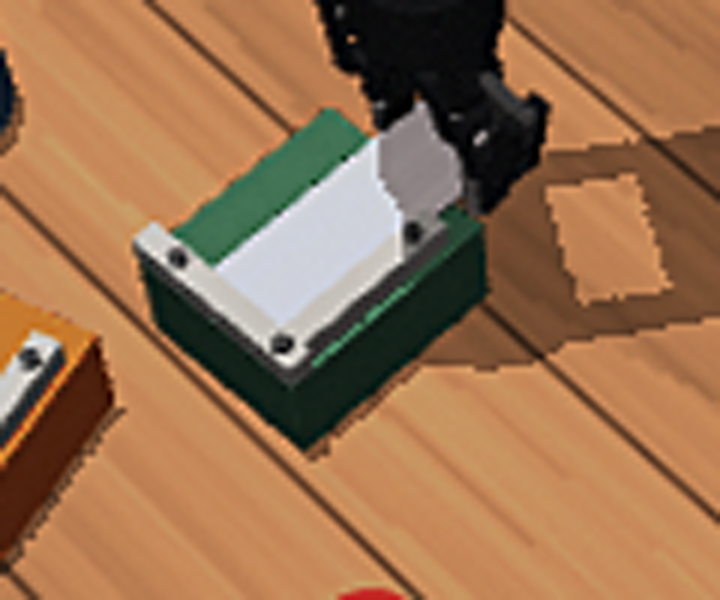

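The plate is home in the corner by force (Fx -6 N, Fy -9 N) and in both views. Pressing lightly down, then releasing.

>>> drive_tool:
  series:
    - [0,-0.001,-0.0008,0,0,0,20]
    - [0,-0.001,-0.0008,0,0,0,20]
    - [0,-0.001,-0.0008,0,0,0,66]
    - [0,-0.001,-0.0008,0,0,0,75]
    - [0,-0.001,-0.0008,0,0,0,85]
    - [0,-0.001,-0.0008,0,0,0,85]
    - [0,-0.001,-0.0008,0,0,0,85]

```text
t: 16.73
ee_pos: [0.5211, -0.2101, 0.0396]
orientation: [[0.997, 0.075, -0.0], [0.075, -0.997, 0.0], [-0.0, -0.0, -1.0]]
ft_force: [0.7, 1.0, 0.5]
gripper_width: 0.0726
```

```bash
python3 look.py wrist w10; python3 look.py scene s10; python3 - <<'E'
from h import *
f=pickle.load(open("s10.pkl","rb"))
cv2.imwrite("pics/c10.png",cv2.resize(f["img"][160:260,210:330,::-1],None,fx=6,fy=6,interpolation=cv2.INTER_CUBIC))
E
```

```text
16.725 [ 0.5211 -0.2101  0.0396] [0.7  1.04 0.54] 0.0726 [[0.9972, 0.0749, -0.0001], [0.0749, -0.9972, 0.0002], [-0.0, -0.0002, -1.0]]
16.775 [ 0.5211 -0.2102  0.0397] [0.94 0.43 0.55] 0.0725 [[0.9972, 0.075, 0.0], [0.075, -0.9972, 0.0001], [0.0001, -0.0001, -1.0]]
```

View pics/w10.png

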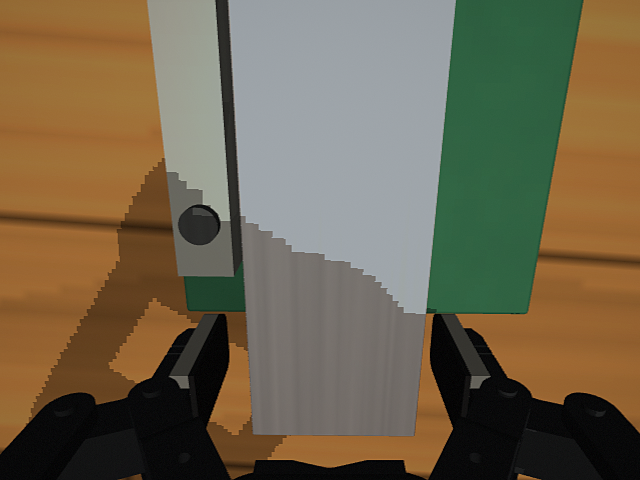

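View pics/c10.png

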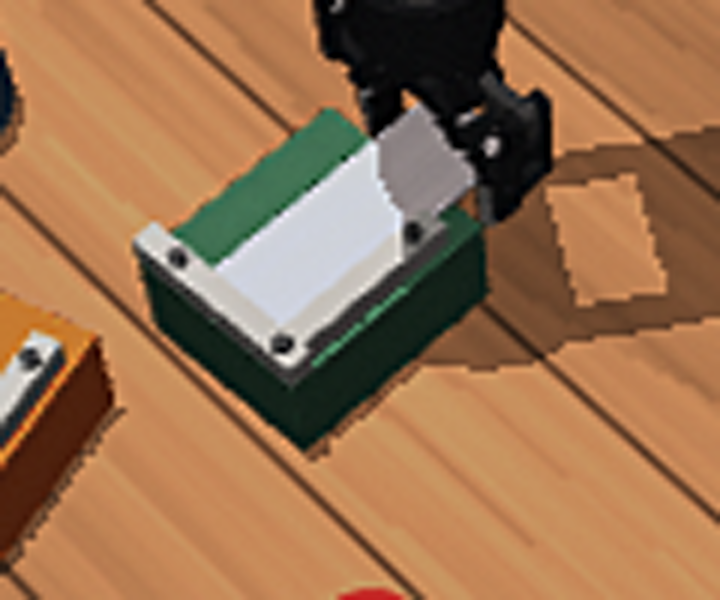

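Released, with both pads clear of the plate. Retreating up and back for a full look.

>>> drive_tool:
  series:
    - [0,0,0.01,0,0,0,85]
    - [0,0,0.04,0,0,0,100]
    - [0,0,0.08,0,0,0,100]
    - [-0.02,0,0.13,0,0,0,100]
    - [-0.05,0,0.17,0,0,0,100]
    - [-0.05,0,0.17,0,0,0,100]
    - [-0.05,0,0.17,0,0,0,100]
    - [-0.05,0,0.17,0,0,0,100]

```text
t: 17.82
ee_pos: [0.4707, -0.2098, 0.208]
orientation: [[0.997, 0.075, -0.002], [0.075, -0.997, 0.002], [-0.002, -0.002, -1.0]]
ft_force: [-0.4, -0.0, -0.5]
gripper_width: 0.0854
```

```bash
python3 look.py wrist w11; python3 look.py scene s11;python3 - <<'E'
from h import *
f=pickle.load(open("w11.pkl","rb")); 
cv2.imwrite("pics/c11.png",cv2.resize(f["img"][0:330,210:470,::-1],None,fx=1.8,fy=1.8,interpolation=cv2.INTER_CUBIC))
E
```

```text
17.825 [ 0.4707 -0.2098  0.208 ] [-0.4  -0.04 -0.52] 0.0854 [[0.9972, 0.075, -0.0025], [0.075, -0.9972, 0.0017], [-0.0024, -0.0019, -1.0]]
17.875 [ 0.4707 -0.2098  0.2079] [-0.89 -0.05 -0.2 ] 0.0855 [[0.9972, 0.075, -0.0027], [0.075, -0.9972, 0.0018], [-0.0026, -0.002, -1.0]]
```

View pics/w11.png

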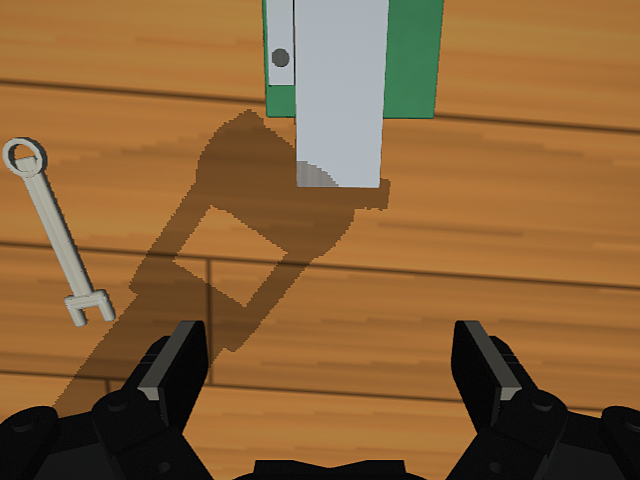

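View pics/s11.png

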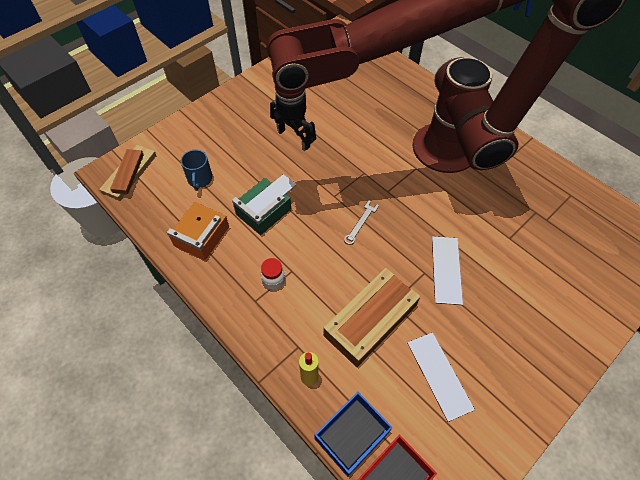

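The plate appears home and everything else is undisturbed. Moving over the jig for a straight-down view of both the stop and the fence.

>>> drive_tool:
  series:
    - [0.03,0,0.03,0,0,0,100]
    - [0.07,0,0.05,0,0,0,100]
    - [0.1,0,0.05,0,0,0,100]
    - [0.1,0,0.05,0,0,0,100]
    - [0.1,0,0.05,0,0,0,100]
    - [0.1,0,0.05,0,0,0,100]
    - [0.1,0,0.05,0,0,0,100]

```text
t: 18.8
ee_pos: [0.5705, -0.2104, 0.2597]
orientation: [[0.997, 0.074, -0.0], [0.074, -0.997, 0.0], [-0.0, -0.0, -1.0]]
ft_force: [0.2, -0.2, -0.2]
gripper_width: 0.0855
```

```bash
python3 look.py wrist w12;python3 - <<'E'
from h import *
f=pickle.load(open("w12.pkl","rb")); print(-f["R"].T@f["t"])
E
```

```text
18.8 [ 0.5705 -0.2104  0.2597] [ 0.22 -0.2  -0.16] 0.0855 [[0.9972, 0.0743, -0.0001], [0.0743, -0.9972, 0.0], [-0.0001, -0.0, -1.0]]
[ 0.65299941 -0.20340481  0.40314099]
```

View pics/w12.png

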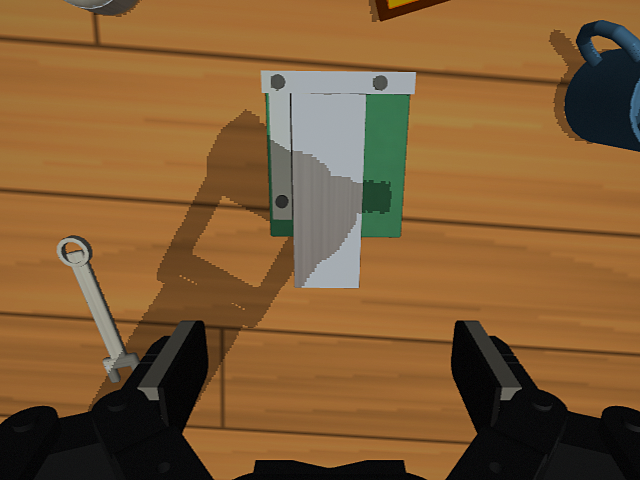

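```bash
python3 - <<'E'
from h import *
f=pickle.load(open("w12.pkl","rb"))
cv2.imwrite("pics/c12.png",cv2.resize(f["img"][60:300,250:420,::-1],None,fx=2.5*1.0,fy=2.5,interpolation=cv2.INTER_CUBIC))
cv2.imwrite("pics/c12b.png",cv2.resize(f["img"][65:135,255:375,::-1],None,fx=6.5,fy=6.5,interpolation=cv2.INTER_NEAREST))
E
```

```text
(no output)
```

View pics/c12.png

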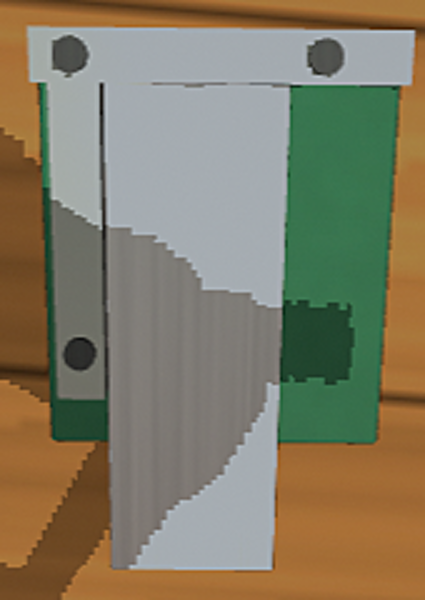

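View pics/c12b.png

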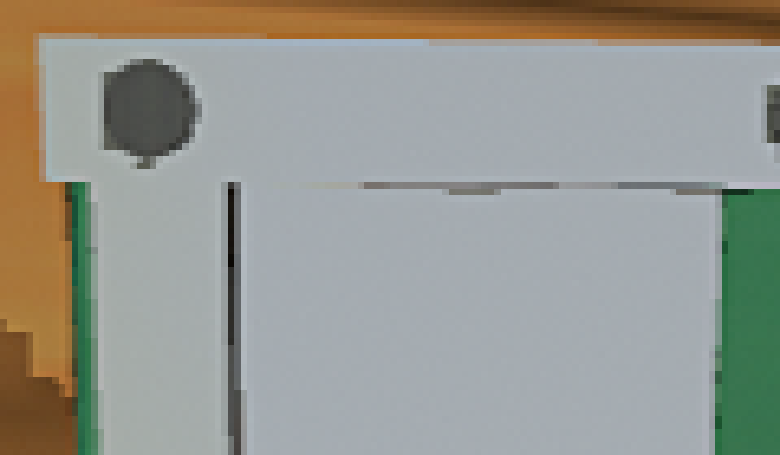

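```bash
python3 - <<'E'
from h import *
f=pickle.load(open("w12.pkl","rb"))
P=lambda x,y,z: ray(f,(250+(x+.5)/2.5-.5,60+(y+.5)/2.5-.5),z)[:2]
FL=P(52,441,.06);FR=P(377,441,.06); y=FL-FR; print("front len",np.linalg.norm(y)); y/=np.linalg.norm(y); x=np.array([y[1],-y[0]]); print("yaw",np.arctan2(x[1],x[0]))
O=(FL+FR)/2+.065*x
J=lambda p:np.round([(p-O)@x,(p-O)@y],4)
print("O",O)
for n,p,z in [("plate NL",(112,569),.064),("plate NR",(272,569),.064),("plate FL at stop",(105,86),.064),("plate FR",(290,87),.064),
 ("fence top in front",(103,398),.076),("fence top in far",(100,86),.076),("stop in edge top L",(105,84),.076),("stop in top R",(413,84),.076),("stop out L",(27,26),.076),("stop out R",(415,30),.076)]:
    print(n,J(P(*p,z)))
E
```

```text
front len 0.10964876983585872
yaw 0.07462741814854765
O [ 0.60179074 -0.21247675]
plate NL [-0.1106  0.0355]
plate NR [-0.1106 -0.0201]
plate FL at stop [0.0487 0.0334]
plate FR [ 0.0484 -0.022 ]
fence top in front [-0.0451  0.0357]
fence top in far [0.0488 0.0338]
stop in edge top L [0.0494 0.0324]
stop in top R [ 0.0494 -0.0566]
stop out L [0.065  0.0541]
stop out R [ 0.064  -0.0562]
```

Relative to the jig, the plate's near end is at x = -0.1106 (home is -0.110), and its long edge lies within 0.3 mm of the fence line and parallel to it. Handing in.

```bash
python3 - <<'E'
from bench import r
print(r.hand_in()); s=r.get_state(); print(s["t"])
E
```

```text
the job is handed in; nothing more can be done
None
the job is handed in; nothing more can be done
```

The plate is lying released on the green jig, against both the end stop and the side fence. I handed the job in after about 19 s of the 51 s allowed; no verdict was reported.

- **Slide and lift:** I pressed shut fingers on the plate at 11–13 N and dragged it without slipping until about 57 mm stuck out over the block's front edge. I then pinched the overhang, lifted the plate level and carried it to the jig.
- **Placing:** I pushed it home until I felt the stop (about 6 N) and the fence (about 9 N), pressed down lightly, released and withdrew.
- **Final view from above:** the near end was at jig x = -110.6 mm (home is -110 mm). The long edge was within about 0.3 mm of the fence and parallel to it.
- **Jar, wrench and mug:** they looked unmoved in the last pictures, but I did not measure them.
- **Disagreements:** the jig yaw came out between 0.066 and 0.075 rad from different views. The far corners read about 1 to 1.5 mm off nominal, which is within camera calibration, and the stop and fence read off by about the same. No check failed.

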